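# Gauge a bearing bracket, then hold it square in the drilling jig's corner

## Robot

A 6-joint arm with a two-finger parallel gripper is mounted at the origin on a cart in front of the work surface, level with it; the furniture and walls round the work are solid. World frame = base frame: x ahead of the robot, y to its left, z up, the work surface at z = 0. Lengths are in mm, angles in rad, forces in N, time in s.
With the tool pointing down it reaches from about 275 to 1000 mm from the base axis. Payload 8.4 kg.
Tool frame: the origin (TCP) lies midway between the tips of the shut fingers; the grasp point (between the pads) lies 19 mm behind it (bot.grasp_offset is the y of the grasp point in the tool frame, in mm); y points along the fingers, z is the direction in which the jaws open and shut, and the axes are right-handed (so a half turn about y gives the same grasp; the last joint's range is limited). The gripper opens to 85 mm and grips with 20 to 120 N. Pads are 22 mm wide; open, the fingers measure 114 mm over their backs; the gripper's body (76 mm by 85 mm) begins 54 mm behind the grasp point. The pads swing forward as they close: fully open they stand 13 mm farther back than shut.
Start: joints at [1.139, 0.353, 1.633, -0, 1.155, -0.002], TCP at [260.43, 568.159, 231.281] pointing down, gripper open.
Joint ranges: [-2.63, 2.63], [-0.92, 2.1], [0.06, 2.66], [-1.3, 4.44], [0, 2.69], [-3.02, 3.02]. Speed limits (rad/s): [2.22, 2.22, 2.79, 3.14, 3.14, 3.14].

## Interface

Orientations are given as a rotation vector (axis times angle).
In Python, from workcell import sensors, optics, bot gives the robot as it stands. The module is installed in compiled form; this text tells all that it offers.
- The arm moves only by the tool send_rows, never from a script. Its arguments are lists of equal length, an entry for each row: "fingers": the closure in counts, from 0 (fully open) to 255 (shut); "delta_pos": the shift along the world's x, y, z in cm, a list of three; "angular": the turn, a rotation vector about the world's x, y, z in rad, a list of three. In form: {"fingers": [fingers, ...], "delta_pos": [[dx, dy, dz], ...], "angular": [[rx, ry, rz], ...]}. A call has 1 to 20 rows; each row is the pose to reach, as a shift and turn from the pose measured when the call began; what a row does not reach only later rows make up. A row lasts 1/12 s, in which the tool goes at most 41.7 mm and 7.16 degrees, less where a joint would pass 70% of its speed; a pose out of reach is approached as far as the arm can. A call with a gripper value outside its range is refused whole. The fingers move at their own pace and stop on an object; "newtons" is the grip in N (left out, the last holds). Time passes only in rows, so rows that repeat a pose let the fingers close. It gives the time, the measured TCP pose, the force and the opening at its end, in the units of the state.
- sensors.sense(): the state, without advancing time (a new reading comes with each control period).
- optics.snapshot(name): name is "scene" or "top"; returns a dict with "pixels" (480x640x3 uint8, red, green, blue), "vfov" (degrees; the focal length in pixels is half the picture's height over the tangent of half this angle, whatever the lens; pixels are square), "cx", "cy" (the principal point, pixels), "extrinsics" (4x4, takes a point from world to camera coordinates). Camera axes: x right, y up, looking along -z (the intrinsics and any distortion apply to the point x, -y, -z); pixel columns grow to the right and rows downward; lengths in mm; the calibration is good to about 2 mm. A picture is of the moment at which its call begins. There is no depth.
- bot.job_done(): hands the job in, once; it reports no verdict.
The state is a dict: "time": time; "joints": joint angles; "qvel": joint speeds; "tau": joint torques, N m; "tool_pos": TCP position; "orientation": TCP orientation; "ft_force": force on the tool from outside, world axes, zero at the start; "wrist_torque": the same for the moment, N m; "width": finger opening in mm.
Only numpy, scipy, OpenCV 4.12 (cv2) and the standard library are available. Lean on these libraries where they do the work, as an engineer would, in place of code of your own. Each camera call takes 0.05 s, during which the arm holds its last target.

## Task

Check the aluminium bearing bracket on the height gauge: push the gauge's sprung slide down until its foot rests on the bracket's low flange, keep it there for about a second, then let it spring back up. Then take the bracket out from under the gauge, set it flat on the plywood corner jig with a long side of its flange along the long fence and an end (either one) against the short fence, and press it home against both fences at once. The job ends holding: finish with the fingers still on the bracket, pressing it into the corner, without letting go, and leave the sanding block, tin and caliper alone.

Things in the scene. Friction and masses are not known exactly. Their poses are not given: they have to be found in the camera images.
- gauge: height gauge, fixed to the bench: dark steel table 200 x 84 mm (x, y), 10 mm thick, with a round column at its +x end (70 to 90 mm from the origin) carrying a grey head at 62 to 80 mm above the bench. Origin: centre of the table's underside, on the bench; z up. The head and the vertical sprung slide it guides stand at x = +28 mm, y = 0; the bracket starts on the table with its flange end under the foot
- gauge_slide (a joint): vertical sprung slide of the gauge, m: 0 = fully up (foot 39 mm above the gauge's table), grows as it is pushed down, stop at 0.033. The foot is then 0.039 minus this value above the table, so it reads about 0.025 when the foot rests on the 14 mm flange. It springs up when let go; the spring takes about 1.2 N at the top and 4.2 N at 0.025
- gauge_cap (a point): centre of the top of the black round cap (28 mm across) on the gauge's slide, where it is pushed; 126 mm above the bench when up, moves with the slide
- gauge_foot (a point): the slide's round steel foot, 14 mm across; this point is the centre of its underside, 49 mm above the bench when up
- bracket_centre (a point): loose aluminium bearing bracket, about 0.3 kg (0.24 to 0.39): a flange 125 x 60 mm (x, y), 14 mm thick, with two bolt holes, and at its -x end an upright block. This point is the centre of the flange, 7 mm above the underside; x along the flange away from the upright, z up
- bracket_grip (a point): point to grip the bracket: inside the upright block (48 mm along x, 30 mm wide along y, flat sides, from 14 to 56 mm above the underside, centred 38.5 mm from the flange's centre), on its middle plane, 40 mm above the bracket's underside; axes as bracket_centre. At the start the gauge's foot stands above the other end of the flange with 25 mm to spare, so the bracket must leave along its -x (upright first) before it is lifted high
- bracket: the same bracket; origin at the centre of the flange's underside, axes as bracket_centre. Friction of the bracket on plate and fences is about 0.5 to 0.75, so part of a push along a fence is lost to friction: push a good 10 N along the long fence when about 5 N press it against that fence
- jig: corner jig, fixed to the bench: plywood plate 180 x 120 mm (x, y), 10 mm thick, with two steel fences on top that form a corner at its +x, +y side. Origin: centre of the plate's underside; z up. When the bracket is home in the corner its centre lies over this origin, its x axis along the jig's x (either way round).
- long_fence: steel bar along the jig's x, 115 mm long, 16 mm thick, 12 mm high above the plate (lower than the flange); the face the bracket touches is at jig y = +30 mm and looks to -y. Origin: on the plate's top, over the jig's origin, not on the bar
- short_fence: steel bar along the jig's y, 60 mm long, 16 mm thick, 12 mm high above the plate; the face the bracket touches is at jig x = +62.5 mm and looks to -x. Origin: on the plate's top, over the jig's origin, not on the bar
- sanding_block: bystander: cork sanding block 52 x 86 x 26 mm; origin near the centre of its underside
- button_tin: bystander: open tin of buttons, 67 mm across, 61 mm high; origin at the centre of its underside
- caliper: bystander: caliper 58 x 210 x 6 mm lying flat; origin at its middle

How it is judged (in metres and radians):
On the way:
1. the gauge's foot rests on the bracket's flange, pressed down, for 0.5 s (value of joint gauge_slide between 0.0235 and 0.0265 m and contact force between gauge_slide and bracket above 0.2 N), for 0.5 s.
At the end, for the whole second after the job is handed in: Bracket flat on the jig (3 mm, 0.04 rad), square within 0.04 rad and within 3 mm of home, at rest, pressing on each fence with over 1.5 N, fingers on it with over 3 N; gauge slide back up (within 3 mm); bystanders within 20 mm of their starts (contact force between bracket and long_fence above 1.5 N and contact force between bracket and short_fence above 1.5 N and contact force between the fingers and bracket above 3 N and x of bracket in the frame of jig between -0.003 and 0.003 m and y of bracket in the frame of jig between -0.003 and 0.003 m and z of bracket in the frame of jig between 0.007 and 0.013 m and angle between the x axis of bracket and the x axis of jig, either way round below 0.04 rad and angle between bracket's own z axis and vertical below 0.04 rad and linear speed of bracket below 0.01 m/s and value of joint gauge_slide below 0.003 m and distance of each of sanding_block, button_tin, caliper from where it was at the start of the episode below 0.02 m); the arm keeps its last pose, push and grip.
It fails at once if a bystander (sanding block, tin or caliper) is shoved more than 30 mm (distance of any of sanding_block, button_tin, caliper from where it was at the start of the episode above 0.03 m).
It also fails if it takes over 64 s, if anything falls off the work surface, if the arm or the gripper's body presses on something with over 40 N, if the wrist force passes 120 N, or if a joint passes its speed limit or range.

## Working session

There is one attempt and no reset: what is moved stays moved. The work goes in short steps, Python scripts to look and compute and a tool call to move; the robot and the scene stay as the last step left them, time stands still between calls to the robot, and variables do not carry over. Pictures are saved under pics/ and viewed, and the job is handed in when it is done.

Besides the shell and the picture viewer there is one more tool, called after "Request:" as name(argument=value, ...) on one line, values as JSON. send_rows: Moves the arm, as the interface text tells. Its arguments: {"type":"object","properties":{"fingers":{"type":"array"},"delta_pos":{"type":"array"},"angular":{"type":"array"},"newtons":{"type":"number"}},"required":["fingers","delta_pos","angular"]}

```bash
mkdir -p pics
cat > h.py <<'E'
import numpy as np, cv2
from workcell import sensors, optics, bot
def snap(name,fn=None):
    s=optics.snapshot(name)
    if fn: cv2.imwrite('pics/'+fn,cv2.cvtColor(np.ascontiguousarray(s['pixels']),cv2.COLOR_RGB2BGR))
    return s
def proj(s,P):
    P=np.atleast_2d(P); T=np.array(s['extrinsics']); c=P@T[:3,:3].T+T[:3,3]
    f=240/np.tan(np.radians(s['vfov'])/2)
    return np.c_[s['cx']+f*c[:,0]/-c[:,2], s['cy']-f*c[:,1]/-c[:,2]]
def ray(s,uv,z):
    uv=np.atleast_2d(uv); T=np.array(s['extrinsics']); R=T[:3,:3]; o=-R.T@T[:3,3]
    f=240/np.tan(np.radians(s['vfov'])/2)
    d=np.c_[(uv[:,0]-s['cx'])/f,-(uv[:,1]-s['cy'])/f,-np.ones(len(uv))]@R
    return o+d*((z-o[2])/d[:,2])[:,None]
E
python3 - <<'E'
from h import *
for n in('scene','top'):
    s=snap(n,n+'0.png'); print(n,{k:v for k,v in s.items() if k!='pixels'})
print(sensors.sense(), bot.grasp_offset)
E
```

```text
scene {'vfov': 43.42904533848721, 'cx': 307.2138702239887, 'cy': 239.68111844402858, 'extrinsics': array([[ 5.44172493e-01, -8.38764025e-01,  1.87405447e-02,
        -2.85222118e+02],
       [ 4.50712787e-01,  3.11107467e-01,  8.36701935e-01,
        -3.36016260e+02],
       [-7.07625806e-01, -4.46863575e-01,  5.47337797e-01,
        -1.18652820e+03],
       [ 0.00000000e+00,  0.00000000e+00,  0.00000000e+00,
         1.00000000e+00]])}
top {'vfov': 54.79497033140342, 'cx': 316.85049506728484, 'cy': 238.73757270294195, 'extrinsics': array([[-2.26654542e-02, -9.99611147e-01,  1.62429059e-02,
         1.56672204e+01],
       [ 9.95623936e-01, -2.10957476e-02,  9.10381629e-02,
        -5.64127670e+02],
       [-9.06601062e-02,  1.82352472e-02,  9.95714930e-01,
        -1.02747030e+03],
       [ 0.00000000e+00,  0.00000000e+00,  0.00000000e+00,
         1.00000000e+00]])}
{'time': 0.1, 'joints': array([ 1.13860798e+00,  3.53599160e-01,  1.63404150e+00,  9.96009119e-06,
        1.15516891e+00, -2.40930389e-03]), 'qvel': array([ 0.00125187,  0.00124411, -0.00300198, -0.00072565, -0.00110155,
        0.0013945 ]), 'tau': array([ 1.71510437e-03, -6.06358123e+01, -3.42819035e+01,  2.62348194e-04,
        3.99133743e-03,  7.16784098e-05]), 'tool_pos': array([260.25061406, 567.79028989, 230.63189707]), 'orientation': array([-1.54557608,  0.33734961, -0.33692076]), 'ft_force': array([-0.47924671, -0.24271412,  0.11130964]), 'wrist_torque': array([ 0.0077327 ,  0.00184235, -0.00189392]), 'width': 85.36956021460595} -18.700000000000003
```

View pics/scene0.png

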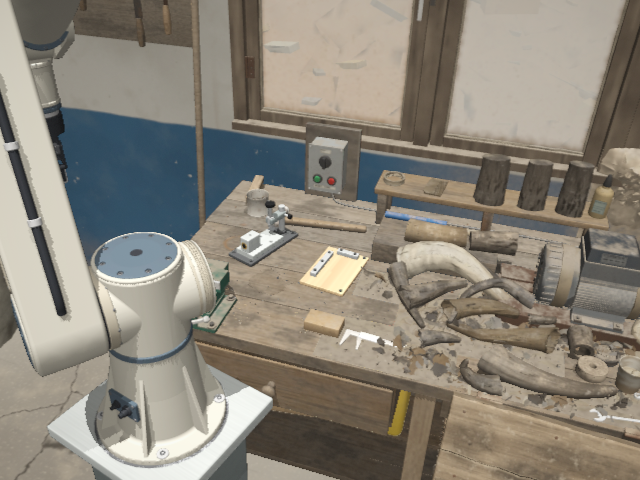

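View pics/top0.png

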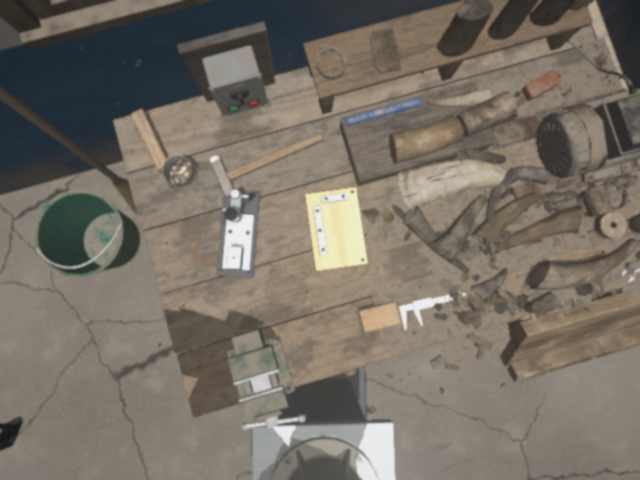

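The scene shows the gauge near (265,238), and the jig near (335,268). In the top view the gauge is at (238,232), the jig at (337,228), the tin at (180,170), the block at (378,317) and the caliper at (425,308). I'll zoom in next.

Run:
```python
import cv2
a=cv2.imread('pics/top0.png')[145:290,160:390]; cv2.imwrite('pics/topz.png',cv2.resize(a,None,fx=3.4,fy=3.4,interpolation=cv2.INTER_CUBIC))
a=cv2.imread('pics/scene0.png')[170:310,220:390]; cv2.imwrite('pics/scenez.png',cv2.resize(a,None,fx=4.2,fy=4.2,interpolation=cv2.INTER_CUBIC))
```

```text
(no output)
```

View pics/topz.png

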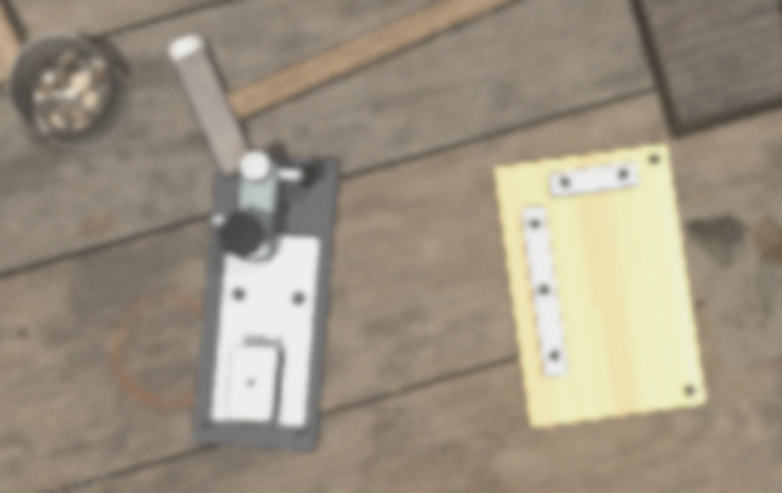

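View pics/scenez.png

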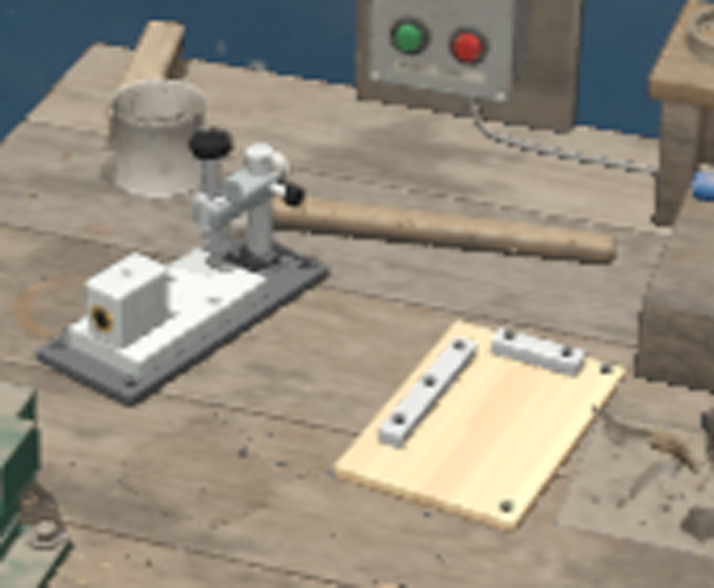

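```bash
cat > fit.py <<'E'
from h import *
def line_rect(s,mask_pts,z):
    W=ray(s,mask_pts,z)[:,:2]; r=cv2.minAreaRect(W.astype(np.float32)); return r
def comp(m,seed):
    n,l=cv2.connectedComponents(m.astype(np.uint8)); c=l==l[seed[1],seed[0]]
    cs,_=cv2.findContours(c.astype(np.uint8),cv2.RETR_EXTERNAL,cv2.CHAIN_APPROX_NONE)
    return max(cs,key=cv2.contourArea)[:,0,:].astype(float), c
E
python3 - <<'E'
from fit import *
s=snap('top'); p=s['pixels']; hsv=cv2.cvtColor(p,cv2.COLOR_RGB2HSV)
for uv in [(345,240),(240,175+40),(233,270),(255,240),(238,250),(230,215),(220,270),(300,240)]: print(uv,p[uv[1],uv[0]],hsv[uv[1],uv[0]])
m=(hsv[...,1]>60)&(hsv[...,2]>190); c,_=comp(m,(345,250)); r=line_rect(s,c,10); print('jig',r)
print(ray(s,np.array([[495,168],[668,145],[706,402],[531,428]])/3.4+[160,145],10))
tab=ray(s,np.array([[340,157],[317,450],[195,440],[215,170]])/3.4+[160,145],10);print(tab)
print(np.linalg.norm(np.diff(tab,axis=0),axis=1))
br=ray(s,np.array([[320,236],[307,428],[209,422],[224,248]])/3.4+[160,145],24);print(br,np.linalg.norm(np.diff(br,axis=0),axis=1))
up=ray(s,np.array([[279,346],[275,422],[228,420],[232,344]])/3.4+[160,145],66);print(up,np.linalg.norm(np.diff(up,axis=0),axis=1))
print('cap',ray(s,np.array([242,234])/3.4+[160,145],126))
print('foot fence long face', ray(s,np.array([[546,208],[567,375]])/3.4+[160,145],22))
print('short', ray(s,np.array([[553,196],[638,187]])/3.4+[160,145],22))
E
```

```text
(345, 240) [239 234 187] [ 27  55 239]
(240, 215) [116 119 116] [ 60   6 119]
(233, 270) [118 118 116] [ 30   4 118]
(255, 240) [117 113 108] [ 17  20 117]
(238, 250) [237 238 239] [105   2 239]
(230, 215) [78 77 74] [23 13 78]
(220, 270) [103 101 100] [ 10   7 103]
(300, 240) [151 137 121] [ 16  51 151]
jig ((588.0331420898438, -35.152427673339844), (181.0919952392578, 108.00556182861328), 6.863980770111084)
[[ 669.88297324   26.86957246   10.        ]
 [ 683.55181539  -92.2059816    10.        ]
 [ 506.68983899 -112.5823921    10.        ]
 [ 491.77926428    6.23149463   10.        ]]
[[679.57951243 132.66767893  10.        ]
 [480.23669273 150.3949187   10.        ]
 [488.77457887 232.087968    10.        ]
 [672.24541601 217.90411291  10.        ]]
[200.12949506  82.13799245 184.01828666]
[[623.28446184 145.24261238  24.        ]
 [494.79758555 155.1897069   24.        ]
 [500.21937084 220.03447145  24.        ]
 [616.47108449 209.54817101  24.        ]] [128.8713392   65.07103231 116.72370549]
[[546.56136847 167.26675599  66.        ]
 [498.03198075 170.19889586  66.        ]
 [499.96932317 200.06131651  66.        ]
 [548.4893881  197.26268832  66.        ]] [48.6178868  29.92519779 48.60071008]
cap [[610.46733966 180.46698763 126.        ]]
foot fence long face [[639.57004486  -7.06020336  22.        ]
 [526.36643308 -18.47137683  22.        ]]
short [[647.67319173 -11.98537643  22.        ]
 [652.68903739 -69.69316599  22.        ]]
```

```bash
cat > edge.py <<'E'
from h import *
def edge(s,a,b,w=4,trim=.12):
    # subpixel line through strongest gradient along segment a-b (pixels)
    g=cv2.GaussianBlur(cv2.cvtColor(s['pixels'],cv2.COLOR_RGB2GRAY).astype(np.float32),(0,0),.8)
    a,b=np.array(a,float),np.array(b,float); d=(b-a)/np.linalg.norm(b-a); n=np.array([-d[1],d[0]])
    t=np.linspace(trim,1-trim,60); o=np.arange(-w,w+.01,.1)
    P=a+(b-a)*t[:,None]; G=P[:,None]+n*o[None,:,None]
    v=cv2.remap(g,G[...,0].astype(np.float32),G[...,1].astype(np.float32),cv2.INTER_CUBIC)
    gr=np.gradient(v,axis=1); sg=np.sign(gr.sum()); k=np.argmax(gr*sg,axis=1)
    Q=P+n*o[k][:,None]
    l=cv2.fitLine(Q.astype(np.float32),cv2.DIST_HUBER,0,.01,.01).ravel()
    return l # vx,vy,x,y
def inter(l,m):
    A=np.array([[l[0],-m[0]],[l[1],-m[1]]]); t=np.linalg.solve(A,m[2:]-l[2:]); return l[2:]+t[0]*l[:2]
def wl(s,l,z):
    w=ray(s,np.array([l[2:]-l[:2]*20,l[2:]+l[:2]*20]),z); d=w[1]-w[0]
    return w.mean(0)[:2],np.arctan2(d[1],d[0])
E
python3 - <<'E'
from edge import *
from scipy.spatial.transform import Rotation as R
s=snap('top'); Z=lambda q:(np.array(q)/3.4+[160,145])
def rep(n,a,b,z,w=3):
    c,ang=wl(s,edge(s,Z(a),Z(b),w),z); 
    ang=(ang+np.pi/4)%(np.pi/2)-np.pi/4
    print(n,c.round(1),ang.round(4))
rep('jigL',(495,168),(531,428),10);rep('jigR',(668,145),(706,402),10);rep('jigT',(495,168),(668,145),10);rep('jigB',(706,402),(531,428),10)
rep('longface',(546,208),(567,375),22,2);rep('shortface',(553,196),(638,187),22,2)
rep('tabR',(340,157),(317,450),10);rep('tabB',(317,450),(195,440),10);rep('tabL',(195,440),(213,240),10)
rep('brR',(320,236),(307,428),24,2);rep('brB',(307,428),(209,422),24,2);rep('brL',(209,422),(222,270),24,2)
rep('upL',(228,420),(232,344),66,2);rep('upT',(279,346),(232,344),66,2);rep('upR',(279,346),(275,422),66,2);rep('upB',(275,422),(228,420),66,2)
st=sensors.sense(); print(R.from_rotvec(st['orientation']).as_matrix().round(4))
E
```

```text
jigL [543.6  13.5] 0.1179
jigR [ 594.5 -101.6] 0.1151
jigT [678.9 -32.4] 0.1234
jigB [500. -53.] 0.117
longface [576.9 -16.3] 0.0893
shortface [648.2 -43.6] 0.1086
tabR [570.4 141.5] -0.0854
tabB [480.2 184.8] -0.0724
tabL [552.7 219.7] -0.0954
brR [561.  152.1] -0.0885
brB [500.4 186.8] -0.1269
brL [561.2 214.4] -0.0948
upL [525.5 197.8] -0.0458
upT [546.5 185.3] -0.0154
upR [526.2 165.5] -0.0707
upB [500.7 185. ] -0.0191
[[ 9.090e-01 -4.000e-04  4.167e-01]
 [-4.167e-01 -8.000e-04  9.090e-01]
 [ 0.000e+00 -1.000e+00 -9.000e-04]]
```

Run:
```python
from h import *
s=snap('top');c=snap('scene')
Zt=lambda q:(np.array(q)/3.4+[160,145]); Zs=lambda q:(np.array(q)/4.2+[220,170])
print('up top',ray(c,Zs([[87,285],[130,252],[168,268],[122,303]]),66).round(1))
print('cap',ray(c,Zs([[211,143]]),123).round(1))
print('tab',ray(c,Zs([[38,353],[130,396],[328,268]]),10).round(1))
print('jig',ray(c,Zs([[335,468],[515,520],[624,372],[460,322]]),10).round(1))
print('longface',ray(c,Zs([[402,435],[475,346]]),22).round(1))
print('shortface',ray(c,Zs([[492,343],[580,363]]),22).round(1))
a=cv2.imread('pics/scene0.png')[195:280,225:310]; cv2.imwrite('pics/sz2.png',cv2.resize(a,None,fx=7,fy=7,interpolation=cv2.INTER_CUBIC))
```

```text
up top [[499.3 194.6  66. ]
 [545.5 196.1  66. ]
 [544.1 164.7  66. ]
 [495.5 164.1  66. ]]
cap [[608.8 176.9 123. ]]
tab [[484.9 226.1  10. ]
 [480.6 148.6  10. ]
 [675.  129.   10. ]]
jig [[ 491.     1.3   10. ]
 [ 508.8 -114.1   10. ]
 [ 680.   -95.2   10. ]
 [ 669.6   21.1   10. ]]
longface [[528.4 -22.6  22. ]
 [635.8 -10.   22. ]]
shortface [[645.  -17.2  22. ]
 [657.3 -74.8  22. ]]
```

View pics/sz2.png

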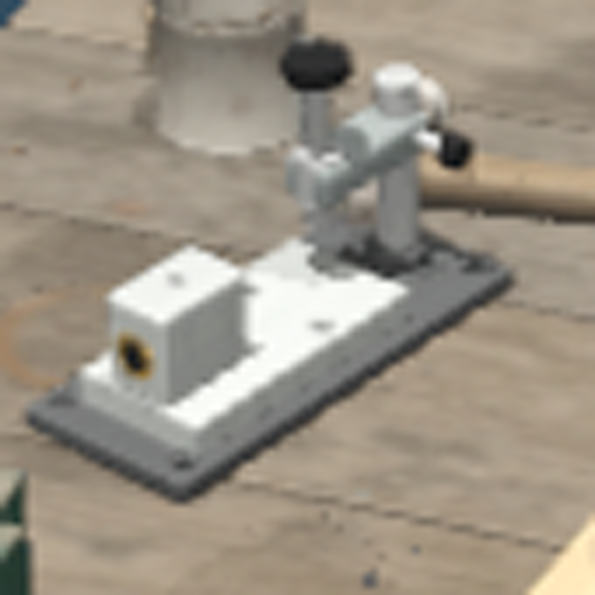

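The two views agree: the cap is at about (610,179), the upright at about (522,184) with bracket yaw about -0.09, and the jig origin at about (587,-45) with yaw about 0.115. I'll go above the cap with the fingers shut.

Request:
send_rows(fingers=[255,255,255,255,255,255,255,255,255,255,255,255,255,255,255,255,255,255], delta_pos=[[35,-38.9,-8],[35,-38.9,-8],[35,-38.9,-8],[35,-38.9,-8],[35,-38.9,-8],[35,-38.9,-8],[35,-38.9,-8],[35,-38.9,-8],[35,-38.9,-8],[35,-38.9,-8],[35,-38.9,-8],[35,-38.9,-8],[35,-38.9,-8],[35,-38.9,-8],[35,-38.9,-8],[35,-38.9,-8],[35,-38.9,-8],[35,-38.9,-8]], angular=[[0,0,0.34],[0,0,0.34],[0,0,0.34],[0,0,0.34],[0,0,0.34],[0,0,0.34],[0,0,0.34],[0,0,0.34],[0,0,0.34],[0,0,0.34],[0,0,0.34],[0,0,0.34],[0,0,0.34],[0,0,0.34],[0,0,0.34],[0,0,0.34],[0,0,0.34],[0,0,0.34]], newtons=60)

```text
time: 1.8
tool_pos: [609.7, 180.2, 151.3]
orientation: [-1.57, 0.069, -0.069]
ft_force: [0.2, -0.3, 0.8]
width: -0.1
```

Run:
```python
from h import *
s=snap('top','t1.png');c=snap('scene','s1.png')
a=cv2.imread('pics/t1.png')[160:260,180:300]; b=cv2.imread('pics/s1.png')[170:270,210:330]
cv2.imwrite('pics/z1.png',cv2.resize(np.hstack([a,b]),None,fx=3.3,fy=3.3,interpolation=cv2.INTER_CUBIC))
```

```text
(no output)
```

View pics/z1.png

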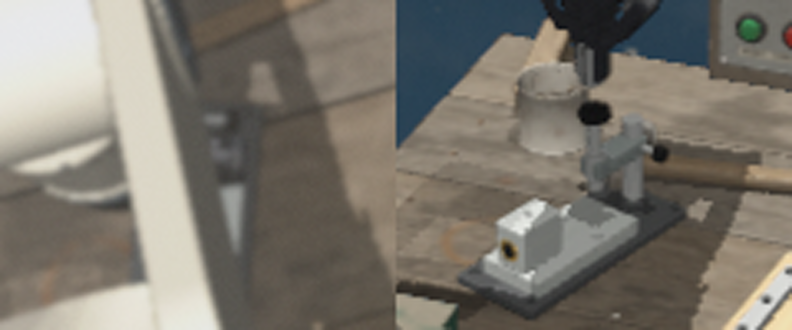

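The scene view shows the shut fingertips at (597,80) right above the cap at (595,112). I'll go down to just short of the flange contact.

Request:
send_rows(fingers=[255,255,255,255,255,255,255,255], delta_pos=[[0,0,-1],[0,0,-2],[0,0,-2.6],[0,0,-3.2],[0,0,-3.8],[0,0,-4.3],[0,0,-4.6],[0,0,-4.6]], angular=[[0,0,0],[0,0,0],[0,0,0],[0,0,0],[0,0,0],[0,0,0],[0,0,0],[0,0,0]])

```text
time: 2.57
tool_pos: [609.5, 180.0, 104.7]
orientation: [-1.57, 0.07, -0.069]
ft_force: [-2.1, 0.7, 2.9]
width: 0.2
```

Request:
send_rows(fingers=[255,255,255,255,255], delta_pos=[[0,0,-0.15],[0,0,-0.3],[0,0,-0.4],[0,0,-0.5],[0,0,-0.5]], angular=[[0,0,0],[0,0,0],[0,0,0],[0,0,0],[0,0,0]])

```text
time: 2.98
tool_pos: [609.9, 180.0, 101.0]
orientation: [-1.57, 0.069, -0.07]
ft_force: [-4.6, -1.8, 12.8]
width: 0.2
```

z is 101.0 with 12.8 N, so the foot is on the flange. I'll hold there.

Request:
send_rows(fingers=[255,255,255,255,255,255,255,255,255,255,255,255,255,255], delta_pos=[[0,0,-0.15],[0,0,-0.15],[0,0,-0.15],[0,0,-0.15],[0,0,-0.15],[0,0,-0.15],[0,0,-0.15],[0,0,-0.15],[0,0,-0.15],[0,0,-0.15],[0,0,-0.15],[0,0,-0.15],[0,0,-0.15],[0,0,-0.15]], angular=[[0,0,0],[0,0,0],[0,0,0],[0,0,0],[0,0,0],[0,0,0],[0,0,0],[0,0,0],[0,0,0],[0,0,0],[0,0,0],[0,0,0],[0,0,0],[0,0,0]])

```text
time: 4.15
tool_pos: [609.9, 180.1, 101.0]
orientation: [-1.57, 0.069, -0.07]
ft_force: [-5.9, -0.7, 15.3]
width: 0.1
```

Run:
```python
from h import *
c=snap('scene','s2.png')
b=cv2.imread('pics/s2.png')[170:270,210:330]
cv2.imwrite('pics/z2.png',cv2.resize(b,None,fx=5,fy=5,interpolation=cv2.INTER_CUBIC))
print(sensors.sense()['ft_force'],sensors.sense()['tool_pos'])
```

```text
[-6.52368007 -1.04751378 15.13721961] [609.86045036 180.04257452 100.98868905]
```

View pics/z2.png

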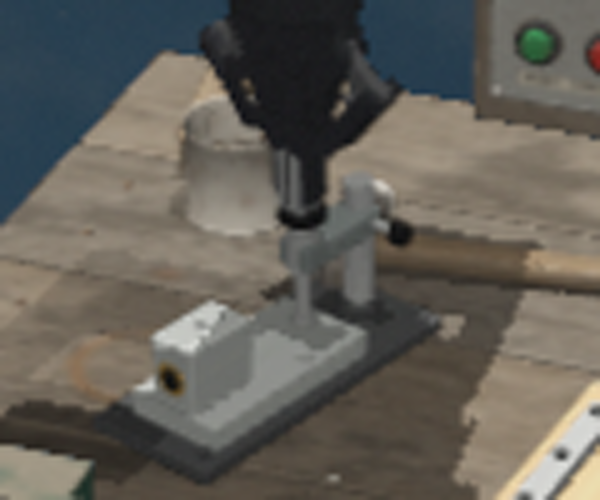

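The foot at (303,318) is on the flange end and the cap is down. I'll lift off, go above the upright and open.

Request:
send_rows(fingers=[255,255,255,0,0,0,0,0,0,0,0,0], delta_pos=[[0,0,1.5],[0,0,3.5],[0,0,6],[-4,0.2,6],[-8.8,0.4,6],[-8.8,0.4,6],[-8.8,0.4,3],[-8.8,0.4,1],[-8.8,0.4,1],[-8.8,0.4,1],[-8.8,0.4,1],[-8.8,0.4,1]], angular=[[0,0,0],[0,0,0],[0,0,0],[0,0,0],[0,0,0],[0,0,0],[0,0,0],[0,0,0],[0,0,0],[0,0,0],[0,0,0],[0,0,0]])

```text
time: 5.2
tool_pos: [523.0, 184.3, 112.2]
orientation: [-1.569, 0.068, -0.071]
ft_force: [0.7, -0.5, -0.6]
width: 85.5
```

Run:
```python
from h import *
c=snap('scene','s3.png')
b=cv2.imread('pics/s3.png')[170:270,210:330]
cv2.imwrite('pics/z3.png',cv2.resize(b,None,fx=5,fy=5,interpolation=cv2.INTER_CUBIC))
print(sensors.sense()['ft_force'],sensors.sense()['tool_pos'])
```

```text
[-0.23485006 -0.96927733  0.06068256] [522.88451254 184.27903635 112.16986642]
```

View pics/z3.png

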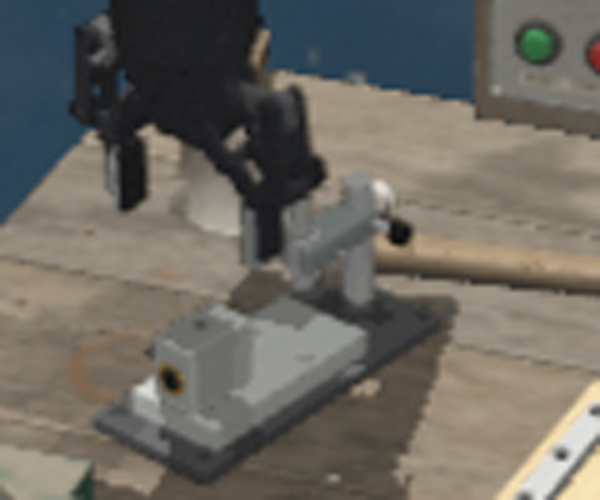

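The gripper straddles the upright in line with it, so I'll descend and grip.

Request:
send_rows(fingers=[0,0,0,0,0,60,120,160,180,200,220,255,255,255,255], delta_pos=[[0,0,-2],[0,0,-4],[0,0,-6.5],[0,0,-8],[0,0,-8],[0,0,-8],[0,0,-8],[0,0,-8],[0,0,-8],[0,0,-8],[0,0,-8],[0,0,-8],[0,0,-8],[0,0,-8],[0,0,-8]], angular=[[0,0,0],[0,0,0],[0,0,0],[0,0,0],[0,0,0],[0,0,0],[0,0,0],[0,0,0],[0,0,0],[0,0,0],[0,0,0],[0,0,0],[0,0,0],[0,0,0],[0,0,0]], newtons=80)

```text
time: 6.5
tool_pos: [523.9, 184.7, 33.6]
orientation: [-1.568, 0.066, -0.073]
ft_force: [-1.2, 0.1, 7.3]
width: 29.0
```

Run:
```python
from h import *
c=snap('scene','s4.png')
b=cv2.imread('pics/s4.png')[170:270,210:330]
cv2.imwrite('pics/z4.png',cv2.resize(b,None,fx=5,fy=5,interpolation=cv2.INTER_CUBIC))
print(sensors.sense()['ft_force'],sensors.sense()['tool_pos'],sensors.sense()['width'])
```

```text
[-0.17421166  0.18989855  6.97713898] [523.89994865 184.72456954  33.54952402] 29.026413710486864
```

View pics/z4.png

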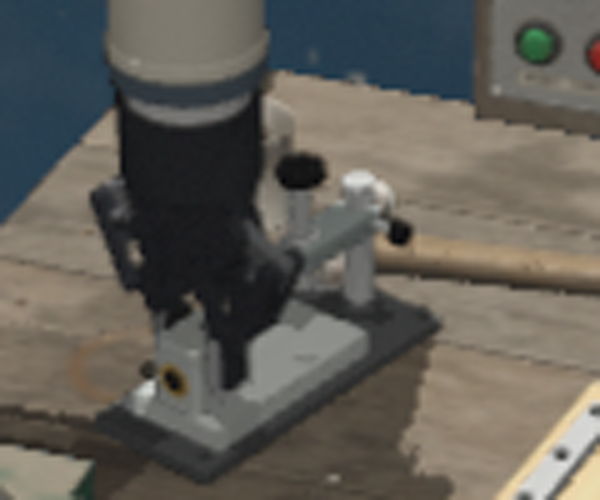

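The bracket is gripped (29 mm) and the cap is back up at (302,170). I'll lift 4 mm and draw it out along -x.

Request:
send_rows(fingers=[255,255,255,255,255,255,255], delta_pos=[[0,0,0.4],[0,0,0.6],[-1.5,0.13,0.6],[-3.5,0.3,0.6],[-5.5,0.5,0.6],[-6,0.53,0.6],[-6,0.53,0.6]], angular=[[0,0,0],[0,0,0],[0,0,0],[0,0,0],[0,0,0],[0,0,0],[0,0,0]])

```text
time: 7.13
tool_pos: [462.2, 189.8, 39.6]
orientation: [-1.569, 0.067, -0.071]
ft_force: [1.4, -0.3, -1.7]
width: 29.2
```

Run:
```python
from h import *
c=snap('scene','s5.png')
b=cv2.imread('pics/s5.png')[170:270,210:330]
cv2.imwrite('pics/z5.png',cv2.resize(b,None,fx=5,fy=5,interpolation=cv2.INTER_CUBIC))
s=sensors.sense();print(s['ft_force'],s['tool_pos'],s['width'],s['wrist_torque'])
```

```text
[ 1.14489033  0.35991584 -2.94437971] [463.90726104 190.15671449  39.8314923 ] 29.01706475384318 [ 0.06171381  0.03004039 -0.01694543]
```

View pics/z5.png

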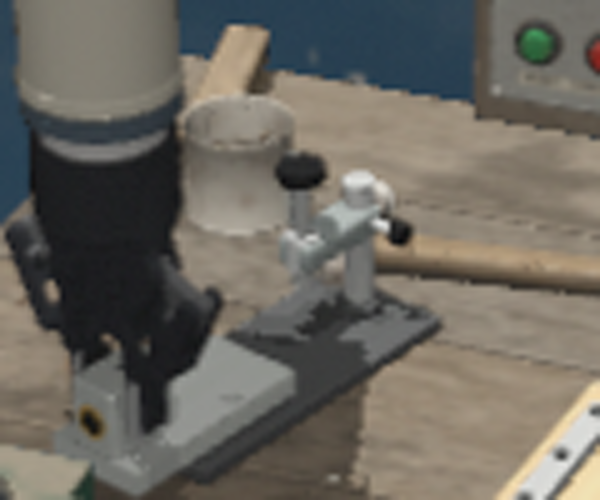

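The bracket is out and clear of the foot. I'll lift it and carry it over to the jig, about 12 mm short of both fences.

Request:
send_rows(fingers=[255,255,255,255,255,255,255,255,255,255,255,255,255,255], delta_pos=[[0,0,2],[0,0,5],[0,-2,6],[1,-5,6],[2,-8,6],[3.2,-11,6],[4.4,-14,6],[5.6,-17,6],[6.6,-20,6],[7.3,-23,6],[7.6,-25.3,6],[7.6,-25.3,6],[7.6,-25.3,6],[7.6,-25.3,6]], angular=[[0,0,0],[0,0,0],[0,0,0],[0,0,0.03],[0,0,0.06],[0,0,0.09],[0,0,0.12],[0,0,0.15],[0,0,0.18],[0,0,0.205],[0,0,0.205],[0,0,0.205],[0,0,0.205],[0,0,0.205]])

```text
time: 8.35
tool_pos: [540.3, -63.0, 99.8]
orientation: [-1.567, -0.095, 0.087]
ft_force: [-1.1, 1.0, -3.3]
width: 29.2
```

Run:
```python
from h import *
from scipy.spatial.transform import Rotation as R
t=snap('top','t6.png');c=snap('scene','s6.png')
a=cv2.imread('pics/t6.png')[180:280,280:400];b=cv2.imread('pics/s6.png')[210:310,260:380]
cv2.imwrite('pics/z6.png',cv2.resize(np.hstack([a,b]),None,fx=3.3,fy=3.3,interpolation=cv2.INTER_CUBIC))
s=sensors.sense();print(s['ft_force'],s['tool_pos'],s['width'],s['wrist_torque'],R.from_rotvec(s['orientation']).as_matrix())
```

```text
[ 0.3490062  -0.09459839 -2.78717924] [539.97840055 -62.17080589  99.83080755] 29.03609551586896 [-0.02890303  0.14127151  0.00034763] [[ 0.99306398  0.00444736 -0.11749108]
 [ 0.11748067  0.00253403  0.99307194]
 [ 0.00471428 -0.9999869   0.00199397]]
```

View pics/z6.png

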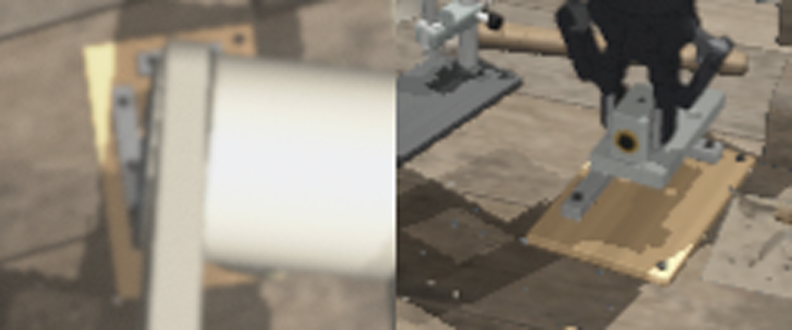

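The bracket hovers over the jig, square with it. I'll lower it to about 4 mm above the plate.

Request:
send_rows(fingers=[255,255,255,255,255,255,255], delta_pos=[[0,0,-1.5],[0,0,-3],[0,0,-4.5],[0,0,-5.5],[0,0,-6.1],[0,0,-6.1],[0,0,-6.1]], angular=[[0,0,0],[0,0,0],[0,0,0],[0,0,0],[0,0,0],[0,0,0],[0,0,0]])

```text
time: 9.03
tool_pos: [540.1, -61.8, 38.9]
orientation: [-1.566, -0.096, 0.089]
ft_force: [0.5, -0.3, -2.8]
width: 29.2
```

Run:
```python
from h import *
c=snap('scene','s7.png')
b=cv2.imread('pics/s7.png')[215:305,280:380]
cv2.imwrite('pics/z7.png',cv2.resize(b,None,fx=6,fy=6,interpolation=cv2.INTER_CUBIC))
s=sensors.sense();print(s['ft_force'],s['tool_pos'],s['width'],s['wrist_torque'])
```

```text
[ 0.4826798  -0.1568133  -2.96263403] [540.43963724 -61.99035691  39.31614781] 28.950556834045084 [-0.02556114  0.06752407 -0.01449738]
```

View pics/z7.png

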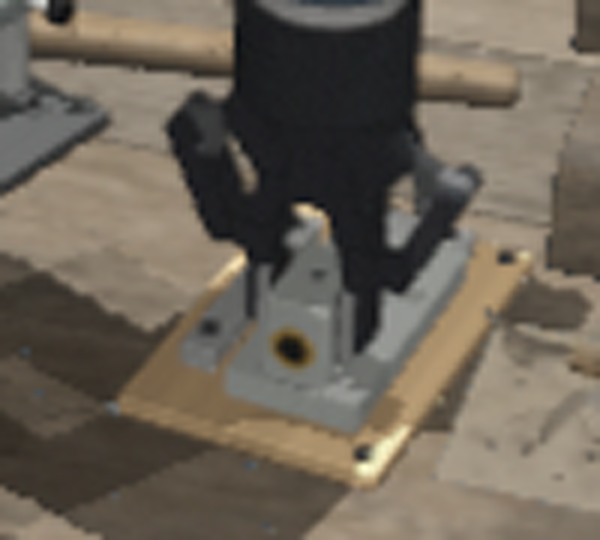

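The bracket is clear of the long fence, with a gap at (240,340). Now I'll set it down.

Request:
send_rows(fingers=[255,255,255,255,255], delta_pos=[[0,0,-0.2],[0,0,-0.35],[0,0,-0.45],[0,0,-0.55],[0,0,-0.6]], angular=[[0,0,0],[0,0,0],[0,0,0],[0,0,0],[0,0,0]])

```text
time: 9.5
tool_pos: [540.5, -62.0, 33.6]
orientation: [-1.567, -0.097, 0.088]
ft_force: [-3.3, 0.9, 8.3]
width: 29.0
```

Request:
send_rows(fingers=[255,255,255,255,255,255], delta_pos=[[0,0,0.05],[-0.03,0.25,0.05],[-0.06,0.5,0.05],[-0.08,0.7,0.05],[-0.1,0.9,0.05],[-0.1,0.9,0.05]], angular=[[0,0,0],[0,0,0],[0,0,0],[0,0,0],[0,0,0],[0,0,0]])

```text
time: 10.0
tool_pos: [539.4, -52.6, 34.0]
orientation: [-1.567, -0.097, 0.089]
ft_force: [0.0, -0.3, -2.2]
width: 28.8
```

Request:
send_rows(fingers=[255,255,255,255,255], delta_pos=[[-0.01,0.1,-0.02],[-0.02,0.2,-0.04],[-0.03,0.28,-0.04],[-0.04,0.35,-0.04],[-0.04,0.35,-0.04]], angular=[[0,0,0],[0,0,0],[0,0,0],[0,0,0],[0,0,0]])

```text
time: 10.42
tool_pos: [539.0, -49.2, 33.6]
orientation: [-1.567, -0.097, 0.089]
ft_force: [0.0, -1.0, -2.8]
width: 29.1
```

Request:
send_rows(fingers=[255,255,255,255,255], delta_pos=[[-0.01,0.1,-0.02],[-0.02,0.2,-0.04],[-0.03,0.25,-0.04],[-0.03,0.3,-0.04],[-0.03,0.3,-0.04]], angular=[[0,0,0],[0,0,0],[0,0,0],[0,0,0],[0,0,0]])

```text
time: 10.83
tool_pos: [538.8, -48.2, 33.7]
orientation: [-1.569, -0.096, 0.088]
ft_force: [-1.4, -16.2, 2.6]
width: 28.8
```

Contact with the long fence. I'll slide along it toward the short fence with a light y press.

Request:
send_rows(fingers=[255,255,255,255,255,255], delta_pos=[[0,0.02,0],[0.25,0.06,0],[0.45,0.09,0],[0.65,0.11,0],[0.8,0.13,0],[0.8,0.13,0]], angular=[[0,0,0],[0,0,0],[0,0,0],[0,0,0],[0,0,0],[0,0,0]])

```text
time: 11.33
tool_pos: [546.0, -47.7, 33.7]
orientation: [-1.57, -0.094, 0.089]
ft_force: [-4.6, -8.3, 2.4]
width: 29.1
```

Request:
send_rows(fingers=[255,255,255,255,255], delta_pos=[[0.15,0.07,0],[0.25,0.08,0],[0.35,0.09,0],[0.42,0.1,0],[0.42,0.1,0]], angular=[[0,0,0],[0,0,0],[0,0,0],[0,0,0],[0,0,0]])

```text
time: 11.75
tool_pos: [549.4, -47.3, 33.7]
orientation: [-1.57, -0.093, 0.09]
ft_force: [-4.8, -8.5, 2.0]
width: 28.8
```

Request:
send_rows(fingers=[255,255,255,255,255], delta_pos=[[0.15,0.07,0],[0.25,0.08,0],[0.33,0.09,0],[0.4,0.1,0],[0.4,0.1,0]], angular=[[0,0,0],[0,0,0],[0,0,0],[0,0,0],[0,0,0]])

```text
time: 12.17
tool_pos: [550.3, -47.1, 33.7]
orientation: [-1.571, -0.087, 0.095]
ft_force: [-13.5, -10.2, 11.9]
width: 29.0
```

Request:
send_rows(fingers=[255,255,255,255,255,255], delta_pos=[[0.15,0.06,0.03],[0.22,0.06,0.06],[0.28,0.06,0.06],[0.28,0.06,0.06],[0.28,0.06,0.06],[0.28,0.06,0.06]], angular=[[0,0,0],[0,0,0],[0,0,0],[0,0,0],[0,0,0],[0,0,0]])

```text
time: 12.67
tool_pos: [550.3, -47.0, 34.2]
orientation: [-1.571, -0.083, 0.098]
ft_force: [-11.9, -8.4, 8.8]
width: 28.8
```

Run:
```python
from h import *
from scipy.spatial.transform import Rotation as R
c=snap('scene','s8.png')
b=cv2.imread('pics/s8.png')[215:305,280:380]
cv2.imwrite('pics/z8.png',cv2.resize(b,None,fx=6,fy=6,interpolation=cv2.INTER_CUBIC))
s=sensors.sense();print(s['ft_force'],s['tool_pos'],s['width'],s['wrist_torque'],R.from_rotvec(s['orientation']).as_matrix())
```

```text
[-10.83230964  -7.72678773   8.6308722 ] [550.32977349 -47.0158565   34.19974237] 29.2802681920257 [-1.18636548  1.20423306 -0.63907032] [[ 0.99332193 -0.0096114  -0.11497465]
 [ 0.11495637 -0.00243518  0.99336756]
 [-0.00982764 -0.99995084 -0.00131402]]
```

View pics/z8.png

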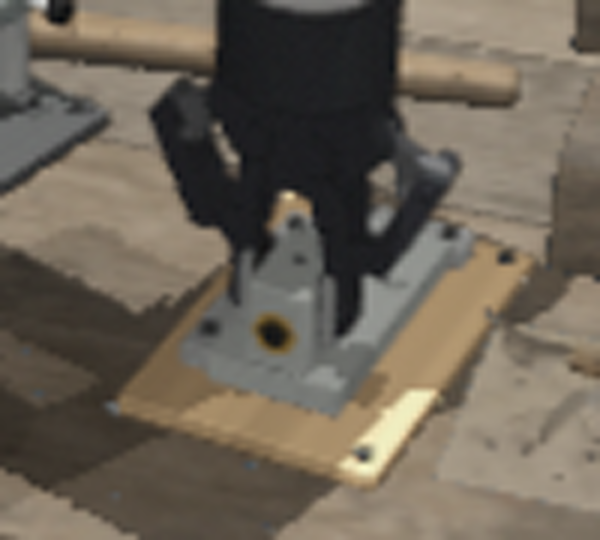

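The bracket sits in the corner, but the tool has pitched by about 0.014 rad. I'll correct that and press harder along x.

Request:
send_rows(fingers=[255,255,255,255,255,255], delta_pos=[[0.15,0.06,-0.03],[0.25,0.06,-0.05],[0.3,0.06,-0.05],[0.3,0.06,-0.05],[0.3,0.06,-0.05],[0.3,0.06,-0.05]], angular=[[0,-0.005,0],[0,-0.01,0],[0,-0.014,0],[0,-0.014,0],[0,-0.014,0],[0,-0.014,0]], newtons=100)

```text
time: 13.22
tool_pos: [550.3, -47.0, 33.7]
orientation: [-1.572, -0.089, 0.091]
ft_force: [-14.3, -9.3, 11.0]
width: 29.0
```

```bash
cat > rd.py <<'E'
from h import *
from scipy.spatial.transform import Rotation as R
s=sensors.sense();M=R.from_rotvec(s['orientation']).as_matrix();print(s['time'],s['ft_force'].round(1),s['tool_pos'].round(2),s['wrist_torque'].round(2),'tooly',M[:,1].round(4),'yaw',np.arctan2(M[1,0],M[0,0]).round(4))
E
python3 rd.py
```

```text
13.2167 [-14.3  -9.3  11. ] [550.3  -47.01  33.7 ] [-1.19  1.63 -0.67] tooly [-0.0014 -0.0028 -1.    ] yaw 0.1145
```

Request:
send_rows(fingers=[255,255,255,255,255,255,255], delta_pos=[[0.3,0.05,0],[0.45,0.05,0],[0.55,0.05,0],[0.55,0.05,0],[0.55,0.05,0],[0.55,0.05,0],[0.55,0.05,0]], angular=[[0,-0.005,0],[0,-0.008,0],[0,-0.008,0],[0,-0.008,0],[0,-0.008,0],[0,-0.008,0],[0,-0.008,0]])

```text
time: 13.8
tool_pos: [550.3, -47.0, 33.6]
orientation: [-1.572, -0.086, 0.093]
ft_force: [-23.3, -9.4, 21.0]
width: 28.5
```

```bash
python3 rd.py
python3 - <<'E'
from h import *
t=snap('top','t9.png');c=snap('scene','s9.png')
a=cv2.imread('pics/t9.png')[180:280,290:390];b=cv2.imread('pics/s9.png')[215:315,280:380]
cv2.imwrite('pics/z9.png',cv2.resize(np.hstack([a,b]),None,fx=4,fy=4,interpolation=cv2.INTER_CUBIC))
E
sleep 0; python3 rd.py
```

```text
13.8 [-23.3  -9.4  21. ] [550.29 -47.02  33.63] [-1.11  2.76 -0.59] tooly [-0.0039 -0.0029 -1.    ] yaw 0.114
13.9 [-22.8  -9.2  20.8] [550.29 -47.04  33.66] [-1.07  2.72 -0.53] tooly [-0.0039 -0.003  -1.    ] yaw 0.114
```

View pics/z9.png

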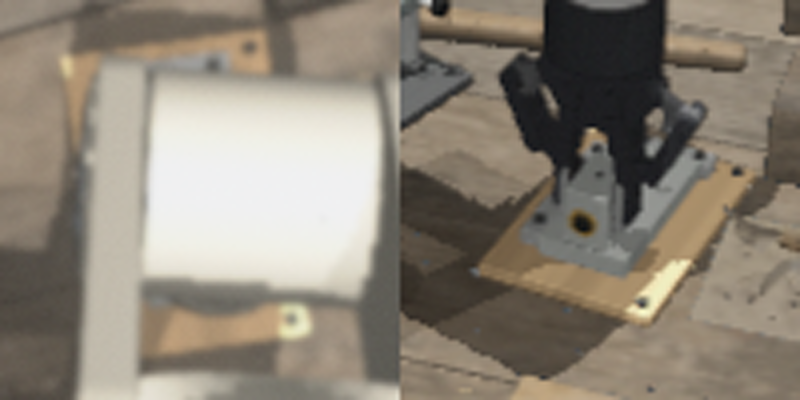

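x didn't move between 13 N and 23 N, so it is firmly on the short fence. I'll ease the downward load to leave more of the push for the fences.

Request:
send_rows(fingers=[255,255,255,255,255,255,255,255], delta_pos=[[0.4,0.06,0.02],[0.55,0.07,0.04],[0.6,0.07,0.06],[0.6,0.07,0.06],[0.6,0.07,0.06],[0.6,0.07,0.06],[0.6,0.07,0.06],[0.6,0.07,0.06]], angular=[[0,-0.006,0],[0,-0.01,0],[0,-0.01,0],[0,-0.01,0],[0,-0.01,0],[0,-0.01,0],[0,-0.01,0],[0,-0.01,0]])

```text
time: 14.57
tool_pos: [550.3, -47.0, 33.7]
orientation: [-1.572, -0.085, 0.094]
ft_force: [-22.3, -10.9, 16.5]
width: 28.7
```

```bash
python3 rd.py
python3 - <<'E'
from h import *
for i in range(10): t=snap('top')
c=snap('scene','s10.png')
b=cv2.imread('pics/s10.png')[170:350,220:400]
cv2.imwrite('pics/z10.png',cv2.resize(b,None,fx=3.3,fy=3.3,interpolation=cv2.INTER_CUBIC))
E
python3 rd.py
```

```text
14.5667 [-22.3 -10.9  16.5] [550.28 -46.96  33.72] [-1.27  2.66 -0.53] tooly [-0.0053 -0.0032 -1.    ] yaw 0.1136
15.1167 [-21.7  -9.6  16.8] [550.26 -46.96  33.71] [-1.24  2.62 -0.57] tooly [-0.0053 -0.0032 -1.    ] yaw 0.1136
```

View pics/z10.png

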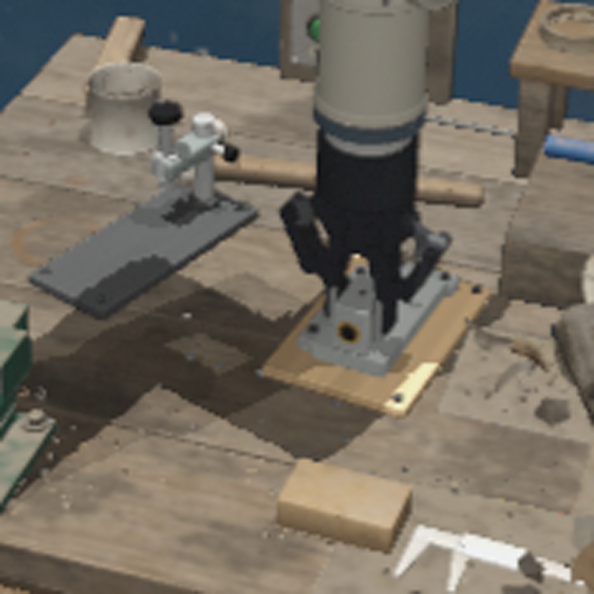

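It is steady, the slide is up and the bystanders are untouched. I'll add a little more y press as margin for friction.

Request:
send_rows(fingers=[255,255,255,255,255,255,255,255], delta_pos=[[0.5,0.1,0.06],[0.65,0.14,0.07],[0.65,0.14,0.08],[0.65,0.14,0.08],[0.65,0.14,0.08],[0.65,0.14,0.08],[0.65,0.14,0.08],[0.65,0.14,0.08]], angular=[[0,-0.008,0],[0,-0.01,0],[0,-0.01,0],[0,-0.01,0],[0,-0.01,0],[0,-0.01,0],[0,-0.01,0],[0,-0.01,0]])

```text
time: 15.78
tool_pos: [550.3, -46.8, 33.9]
orientation: [-1.573, -0.083, 0.095]
ft_force: [-23.4, -14.7, 16.2]
width: 28.2
```

```bash
python3 - <<'E'
from h import *
for i in range(12): t=snap('top')
c=snap('scene','s11.png')
a=cv2.imread('pics/s11.png')[228:290,305:370]
cv2.imwrite('pics/z11.png',cv2.resize(a,None,fx=9,fy=9,interpolation=cv2.INTER_CUBIC))
E
python3 rd.py
```

```text
16.4333 [-24.1 -15.2  17.8] [550.26 -46.84  33.87] [-2.07  2.84 -0.58] tooly [-0.0077 -0.0043 -1.    ] yaw 0.1134
```

View pics/z11.png

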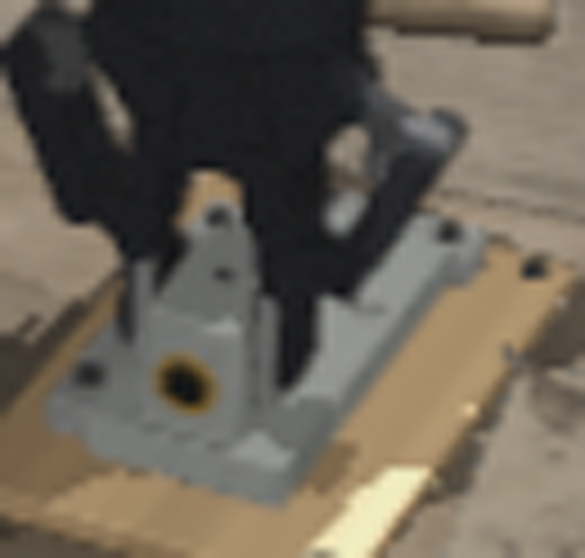

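The flange sits flush against both fences, with no visible gap, and the forces are steady. I'm handing it in.

```bash
python3 -c "
from workcell import bot
print(bot.job_done())"; python3 rd.py
```

```text
the job is handed in; nothing more can be done
None
the job is handed in; nothing more can be done
```

The job is handed in. I checked the bracket on the gauge, then set it in the jig corner, and the fingers were still pressing it against both fences when I finished.

- **Gauge check:** I pushed the slide down until the foot stopped on the flange, with the cap about 25 mm down and a push of 13–15 N. I held it there for just over a second, then let it spring back up; the picture shows it up.
- **Move to the jig:** I gripped the bracket by its upright, lifted it a few millimetres, drew it out along -x and carried it over. I set it flat against the long fence, then slid it along until it stopped on the short fence.
- **Final press:** In jig axes the tool pushed with about 25 N along the long fence and 12 N against it, with a further 18 N or so downward. Grip was set at 100 N. The readings held steady over the last half second, and the tool was within about 0.002 rad of my measured jig yaw and 0.009 rad of vertical. The last close-up shows no gap at either fence.
- **Bystanders:** In the pictures the sanding block, tin and caliper look unmoved; I didn't measure them.

**What I could not confirm:**
- **Fence forces:** These are inferred from the wrist force, because friction takes an unknown share of each push.
- **Final position:** The tool ended about 2.4 mm in y from where the cameras put home. I put that down to the 2 mm calibration, because the bracket was hard against both fences, but I couldn't measure the bracket itself. The arm hid it from the top camera.
- **Tilt during the press:** The tool pitched about 0.014 rad while pressing. I mostly corrected this before the final press.

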